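# Open the slide jar in its rack

## Task

Take the square jar of slides out of the compartmented wooden carrier and set it upright, right down in the empty square well of the white rack, so that the well keeps it from turning. Then unscrew its tight cap anticlockwise, stop turning once the threads let go, lift the cap straight off and finish while still holding it level, centred a couple of centimetres above the open mouth, with the jar still down in its well. Leave the round jars, the open jar and the beaker where they stand.

Things in the scene. Friction and masses are not known exactly. Their poses are not given: they have to be found in the camera images.
- jar: The closed jar to open, loose, about 0.37 kg with cap: clear plastic, square body 60 x 60 mm, 76 mm high, then a round neck up to the rim 100 mm above the base; 106 mm high with the cap on, by which it can be lifted and carried. The only square jar in the carrier, in any of its three compartments. Origin: centre of the underside; z up; x, y square to its sides, x within 12 degrees of the carrier's.
- cap: The jar's round, ribbed black screw cap, 54 mm across, 24 mm high, 45 g, loose but screwed on. Origin: centre of its open lower edge, z up; tight, it sits 82 mm above the jar's base on the jar's axis, its x along the jar's x. 6 mm of free neck lie between its lower edge and the jar's square shoulder, which is wider than the cap.
- jar_mouth (a point): Centre of the jar's rim. About 0.4 N m turns the tight cap anticlockwise seen from above (clockwise: a stop). It rises 2 mm in turning, lets go after 61 degrees, lifts straight off up to 98 (80 is the safe middle), meets a stop at 102. Until then a pull lifts the jar too. A springy seal pushes the cap up, 16 N tight, 6 N when 4 mm up, then nothing.
- well (a point): The empty well of the rack: the point is the centre of the well's floor, 6 mm above the bench; x and y along the rack's sides, z up. The well is 64 mm square (2 mm of play on each side of the jar; any of the jar's four quarter-turns fits), 28 mm deep, its upper edges at 34 mm above the bench, bevelled 3 mm.
- rack: White plastic rack, screwed to the bench, 84 mm (x) by 240 mm (y) and 34 mm high, with two square wells 116 mm apart along y; the one on its +y side is empty (point well), the other holds the open jar. Origin: centre of the underside.
- carrier: Wooden carrier standing fast on the bench, 98 mm (x) by 286 mm (y) outside, walls 40 mm high and 5 mm thick, floor 5 mm; three compartments in a row along y, about 92 mm apart, each about 88 mm square inside: roomy, a jar would spin in them. Origin: centre of the underside.
- round_jar_a: Round clear jar, 60 mm across, 100 mm high, black cap, in one compartment of the carrier; leave alone. Origin: centre of the underside.
- round_jar_b: Round clear jar like the other, in another compartment; leave alone. Origin: centre of the underside.
- open_jar: Square jar of slides without a cap, 100 mm high, 60 mm square, standing in the rack's other well; leave alone. Origin: centre of the underside.
- beaker: Empty glass beaker, 72 mm across, 95 mm high, on the bench beyond the rack and carrier; leave alone. Origin: centre of the underside.

How it is judged:
On the way, in this order (a step that is already met when the one before it is completed fails the run):
1. the jar, its cap still screwed on, stands fully down in the empty well (horizontal distance between jar and well below 0.006 m and z of jar in the frame of well below 0.004 m and angle between jar's own z axis and vertical below 0.06 rad and z of cap in the frame of jar below 0.088 m), for 0.3 s.
2. the cap has come off its threads while the jar stays down in the well (horizontal distance between jar and well below 0.006 m and z of jar in the frame of well below 0.004 m and angle between jar's own z axis and vertical below 0.06 rad and z of cap in the frame of jar above 0.103 m), for 0.2 s.
At the end, for the whole second after the job is handed in: Fingers hold the cap still, level (8 deg), within 15 mm of the jar's axis, lower edge 5 to 50 mm above the rim, off the jar, turned 45 to 135 deg in all; jar upright in the well (6 mm of its centre, 4 mm of its floor); other jars and beaker upright, moved under 30 mm (horizontal distance between jar and well below 0.006 m and z of jar in the frame of well below 0.004 m and angle between jar's own z axis and vertical below 0.06 rad and z of cap in the frame of jar between 0.105 and 0.15 m and horizontal distance between cap and jar below 0.015 m and angle between cap's own z axis and vertical below 0.15 rad and angle between the x axis of cap and the x axis of jar, either way round above 0.75 rad and contact force between the fingers and cap above 2 N and contact force between cap and jar below 0.1 N and linear speed of cap below 0.02 m/s and distance of each of round_jar_a, round_jar_b, open_jar, beaker from where it was at the start of the episode below 0.03 m and angle between each of round_jar_a, round_jar_b, open_jar, beaker's own z axis and vertical below 0.25 rad); the arm keeps its last pose, push and grip.
It fails at once if the cap comes off while the jar is not down in the well (z of cap in the frame of jar above 0.1 m and (horizontal distance between jar and well above 0.012 m or z of jar in the frame of well above 0.012 m)).
It fails at once if the jar is tipped over (angle between jar's own z axis and vertical above 0.6 rad).
It fails at once if another jar or the beaker is knocked away or over (distance of any of round_jar_a, round_jar_b, open_jar, beaker from where it was at the start of the episode above 0.04 m or angle between any of round_jar_a, round_jar_b, open_jar, beaker's own z axis and vertical above 0.35 rad).
It also fails if it takes over 45 s, if anything falls off the work surface, if the arm or the gripper's body presses on something with over 40 N, if the wrist force passes 120 N, or if a joint passes its speed limit or range.

## Robot

A 6-joint arm with a two-finger parallel gripper is mounted at the origin on the work surface. World frame = base frame: x ahead of the robot, y to its left, z up, the work surface at z = 0. Lengths are in m, angles in rad, forces in N, time in s.
With the tool pointing down it reaches from about 0.35 to 0.975 m from the base axis. Payload 4.9 kg.
Tool frame: the origin (TCP) lies on the centre line of the jaws, within the pads' length; the fingertips stand 14 mm ahead of it and the grasp point (between the pads) lies 5 mm behind it (manip.nose_length is the distance from the TCP to the fingertips, in m); z points along the fingers, y is the line along which they close (so a half turn about z gives the same grasp; the last joint's range is limited). The gripper opens to 85 mm and grips with 20 to 120 N. Pads are 22 mm wide; open, the fingers measure 114 mm over their backs; the gripper's body (76 mm by 85 mm) begins 54 mm behind the grasp point. The pads swing forward as they close: fully open they stand 13 mm farther back than shut.
Start: joints at [-1.448, 0.053, 1.613, -0, 1.476, -0.119], TCP at [0.15, -0.607, 0.245] pointing down, gripper open.
Joint ranges: [-3.01, 3.01], [-1.01, 2.22], [0.06, 2.58], [-1.02, 4.17], [0.09, 2.62], [-3.14, 3.14]. Speed limits (rad/s): [2.57, 2.57, 3.14, 3.14, 3.14, 3.14].

## Interface

Orientations are given as a unit quaternion [w, x, y, z].
In Python, from plant import manip, imaging gives the robot as it stands.
- The arm moves only by the tool play_rows, never from a script. Its argument "commands" is a list of rows, each a list of 6 numbers: the shift along the tool's x, y, z in mm, then the turn, a rotation vector about the tool's x, y, z in degrees. A call has 1 to 5 rows; each row shifts and turns the commanded pose from where the row before left it, along the tool's axes as they then stand; what a row does not reach is not made up. A row lasts 1/12 s, in which the tool goes at most 41.7 mm and 7.16 degrees, less where a joint would pass 70% of its speed; a pose out of reach is approached as far as the arm can. A call is refused whole if a number of a shift passes 41.7 or a number of a turn 7.16, either way. A call with a gripper value outside its range is refused whole. "hand" is the finger opening in mm, from 0 to 85.4, set as the call begins (left out, the last holds). The fingers move at their own pace and stop on an object; the grip force is fixed at half the most. Time passes only in rows, so rows that do not move let the fingers close. It gives the time, the measured TCP pose, the force, the opening and the grip force at its end, in the units of the state.
- manip.state(): the state, without advancing time (a new reading comes with each control period).
- imaging.grab_frame(name): name is "scene" or "top"; returns a dict with "image" (480x640x3 uint8, red, green, blue), "fx", "fy", "cx", "cy" (pixels), "R" (3x3) and "t" (3): a world point X has camera coordinates R X + t. Camera axes: x right, y down, z forward; pixel columns grow to the right and rows downward; lengths in m; the calibration is good to about 2 mm. A picture is of the moment at which its call begins. There is no depth.
- manip.job_done(): hands the job in; it is judged then, once.
The state is a dict: "time": time; "joint_pos": joint angles; "joint_vel": joint speeds; "joint_efforts": joint torques, N m; "tool_pos": TCP position; "tool_rot": TCP orientation; "contact_force": force on the tool from outside, world axes, zero at the start; "ft_torque": the same for the moment, N m; "gripper_width": opening from 0.0 (shut) to 1.0 (fully open); "grasp_force": force on a finger pad.
Only numpy, scipy, OpenCV 4.12 (cv2) and the standard library are available. Lean on these libraries where they do the work, as an engineer would, in place of code of your own. Each camera call takes 0.05 s, during which the arm holds its last target. There are 200 camera calls.

## Working session

There is one attempt and no reset: what is moved stays moved. The work goes in short steps, Python scripts to look and compute and a tool call to move; the robot and the scene stay as the last step left them, time stands still between calls to the robot, and variables do not carry over. Pictures are saved under pics/ and viewed, at most 10 in all, crops included, and the job is handed in when it is done.

Besides the shell and the picture viewer there is one more tool, called after "Call:" in YAML: its name, and indented under it one key for each argument. play_rows: Moves the arm, as the interface text tells. Its arguments: {"type":"object","properties":{"commands":{"type":"array","items":{"type":"array","items":{"type":"number"}}},"hand":{"type":"number"}},"required":["commands"]}

```bash
mkdir -p pics; ls; python3 - <<'E'
from plant import manip, imaging
import cv2, numpy as np, pickle
for n in ("scene","top"):
    f=imaging.grab_frame(n); pickle.dump(f,open(f"{n}0.pkl","wb"))
    cv2.imwrite(f"pics/{n}0.png",f["image"][:,:,::-1])
    print(n,f["fx"],f["fy"],f["cx"],f["cy"],np.round(f["R"],4).tolist(),np.round(f["t"],4).tolist())
print(manip.state())
E
```

```text
pics
scene 498.52871034109006 498.52871034109006 324.9250129542096 238.35804688581703 [[0.5832, 0.8123, 0.0089], [0.5944, -0.4191, -0.6863], [-0.5538, 0.4056, -0.7272]] [-0.3718, -0.2891, 1.4951]
top 623.612662125983 623.612662125983 320.00116900945414 254.68032575756294 [[0.0131, -0.9996, 0.0243], [-0.9878, -0.0167, -0.1551], [0.1555, -0.022, -0.9876]] [-0.0371, 0.6414, 1.1255]
{'time': 0.1, 'joint_pos': array([-1.44800616e+00,  5.33014956e-02,  1.61416013e+00,  6.96932581e-07,
        1.47599501e+00, -1.18991513e-01]), 'joint_vel': array([-0.00054038,  0.00100418, -0.00122589,  0.00146268,  0.00185162,
        0.00108402]), 'joint_efforts': array([ 3.18664543e-04, -3.94899917e+01, -3.71362674e+01, -9.54471216e-05,
        3.92136863e-03, -1.28943459e-06]), 'tool_pos': array([ 0.14958495, -0.60628176,  0.24417727]), 'tool_rot': array([-9.31989187e-04,  9.92701170e-01,  1.20596509e-01, -1.42328390e-06]), 'contact_force': array([-0.30480682,  0.25221066, -0.4275262 ]), 'ft_torque': array([-0.02166841,  0.01551947,  0.04300132]), 'grasp_force': 0.0, 'gripper_width': 0.9929846689089108}
```

View pics/top0.png

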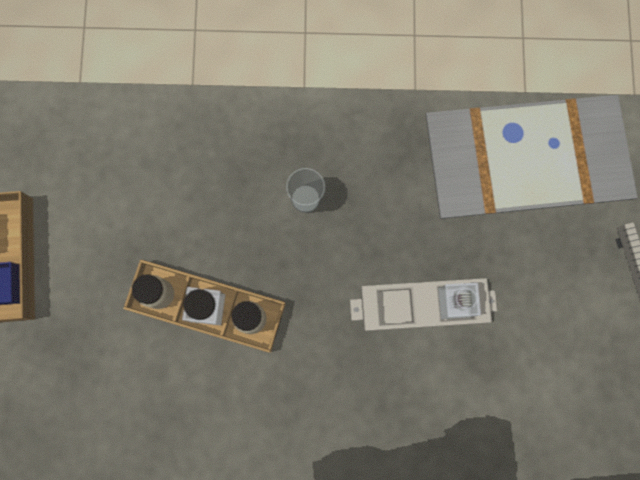

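View pics/scene0.png

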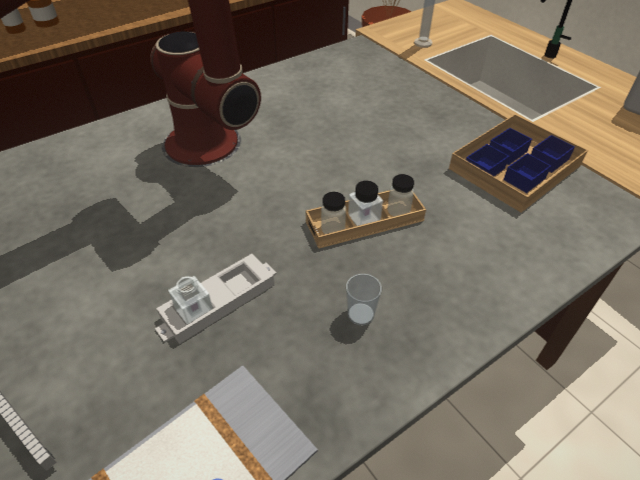

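```bash
python3 - <<'E'
import cv2,pickle
f=pickle.load(open("top0.pkl","rb"))["image"][:,:,::-1]
a=cv2.resize(f[250:360,115:295],None,fx=4.4,fy=4.4,interpolation=cv2.INTER_CUBIC)
b=cv2.resize(f[265:345,340:510],None,fx=4.7,fy=4.7,interpolation=cv2.INTER_CUBIC)
cv2.imwrite("pics/a.png",a);cv2.imwrite("pics/b.png",b)
E
```

```text
(no output)
```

View pics/a.png

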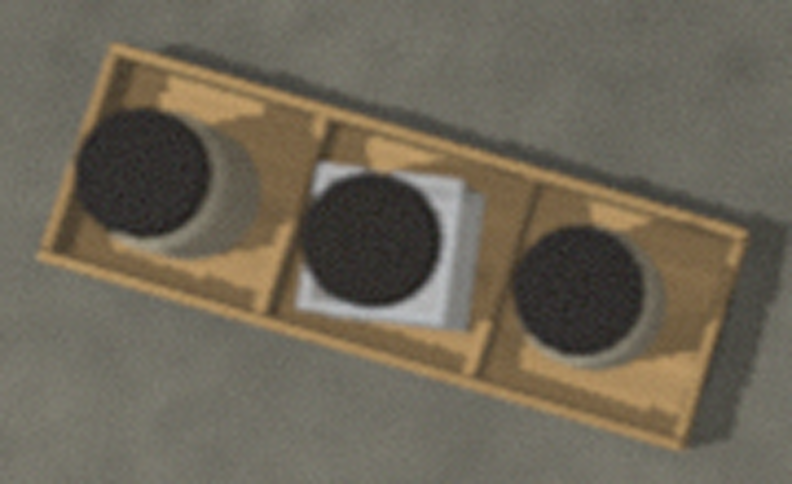

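View pics/b.png

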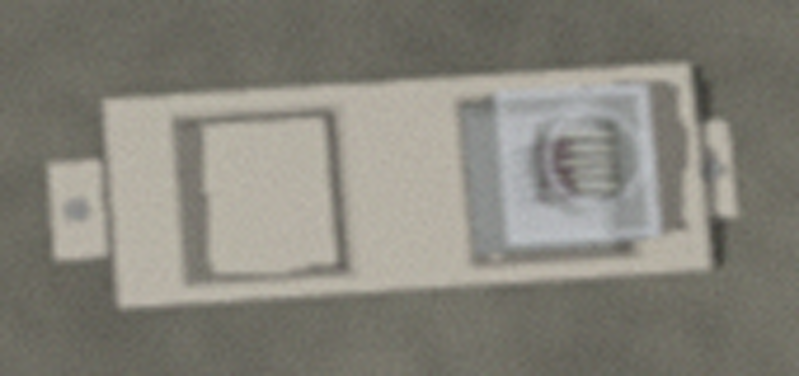

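The square jar stands in the middle compartment: cap centre is at crop (371,239) and the shoulder corners are around it. The empty well is the left one, at crop (263,195).

```bash
cat > h.py <<'E'
import numpy as np
def ray(f,uv,z):
    uv=np.atleast_2d(np.array(uv,float)); R=np.array(f["R"]);t=np.array(f["t"])
    d=np.c_[(uv[:,0]-f["cx"])/f["fx"],(uv[:,1]-f["cy"])/f["fy"],np.ones(len(uv))]@R
    c=-R.T@t
    return c+d*((z-c[2])/d[:,2])[:,None]
def crop(uv,o,s): return (np.array(uv,float)+.5)/s-.5+np.array(o)
def proj(f,X):
    p=np.atleast_2d(X)@np.array(f["R"]).T+np.array(f["t"])
    return p[:,:2]/p[:,2:]*[f["fx"],f["fy"]]+[f["cx"],f["cy"]]
E
python3 - <<'E'
from h import *; import pickle
f=pickle.load(open("top0.pkl","rb"))
def q(n,uv,o,s,z):
    P=ray(f,crop(uv,o,s),z)[:,:2]; e=np.roll(P,-1,0)-P
    print(n,"c",P.mean(0).round(4),"len",np.linalg.norm(e,axis=1).round(4),"ang",np.degrees(np.arctan2(e[:,1],e[:,0])).round(1)); return P
A=((115,250),4.4);B=((340,265),4.7)
q("carrier",[(113,45),(747,233),(683,447),(40,257)],*A,.04)
q("shoulder",[(322,162),(466,177),(450,328),(298,308)],*A,.081)
q("rack",[(104,99),(692,63),(712,268),(120,307)],*B,.034)
q("well",[(175,118),(345,106),(350,270),(187,285)],*B,.034)
print("cap",ray(f,crop([(371,239)],*A),.111),"rounds",ray(f,crop([(144,173),(579,290)],*A),.105))
E
```

```text
carrier c [0.5442 0.1872] len [0.2839 0.094  0.2842 0.0947] ang [-105.6  164.6   74.5  -15.6]
shoulder c [0.5416 0.1852] len [0.0596 0.0621 0.0626 0.0604] ang [-95.1 176.1  83.4  -6.7]
rack c [ 0.5538 -0.231 ] len [0.2406 0.0832 0.2397 0.0838] ang [ -85.6 -176.1   94.5    4.5]
well c [ 0.5486 -0.1728] len [0.0693 0.0661 0.066  0.0673] ang [ -85.1 -178.8   96.     4. ]
cap [[0.54112225 0.1855014  0.111     ]] rounds [[0.56674202 0.27856799 0.105     ]
 [0.52236657 0.10257397 0.105     ]]
```

Call:
play_rows:
  commands:
    - [0, 0, 0, 0, 0, -6.8]
    - [0, 0, 0, 0, 0, -6.8]
    - [0, 0, 0, 0, 0, -6.8]
    - [0, 0, 0, 0, 0, -6.8]
    - [0, 0, 0, 0, 0, -6.8]
  hand: 85

```text
time: 0.52
tool_pos: [0.1496, -0.6065, 0.2446]
tool_rot: [-0.001, 0.913, 0.408, 0.0]
contact_force: [-0.4, 0.0, -0.3]
gripper_width: 0.996
grasp_force: 0.0
```

Call:
play_rows:
  commands:
    - [0, 0, 0, 0, 0, -6.8]
    - [0, 0, 0, 0, 0, -6.8]
    - [0, 0, 0, 0, 0, -6.8]
    - [0, 0, 0, 0, 0, -6.8]
    - [0, 0, 0, 0, 0, 0]

```text
time: 0.93
tool_pos: [0.1496, -0.6065, 0.2446]
tool_rot: [-0.0, 0.792, 0.61, 0.0]
contact_force: [0.9, -0.0, 0.8]
gripper_width: 0.999
grasp_force: 0.0
```

```bash
cat >> h.py <<'E'
def go(target,yaw=None):
    from plant import manip
    from scipy.spatial.transform import Rotation as Ro
    s=manip.state(); q=s["tool_rot"]; R=Ro.from_quat([q[1],q[2],q[3],q[0]])
    M=R.as_matrix(); y=np.degrees(np.arctan2(M[1,0],M[0,0]))
    print("t",round(s["time"],2),"pos",s["tool_pos"].round(4),"yaw",y.round(2),"tilt",M[:2,2].round(4),"F",s["contact_force"].round(1),"w",round(s["gripper_width"]*85.4,1),"g",round(s["grasp_force"],1))
    if yaw is not None:
        D=R.inv()*Ro.from_euler('z',yaw,degrees=True)*Ro.from_quat([1,0,0,0]); print("rotvec tool deg",np.degrees(D.as_rotvec()).round(2))
    if target is not None: print("move tool mm",(M.T@(np.array(target)-s["tool_pos"])*1000).round(1))
E
python3 -c "
from h import *; from plant import manip; print(manip.nose_length); go([.5414,.1854,.244],75)"
```

```text
0.014
t 0.93 pos [ 0.1496 -0.6065  0.2446] yaw 75.16 tilt [-0.0001  0.0011] F [ 0.9 -0.   0.8] w 85.3 g 0.0
rotvec tool deg [-0.02 -0.06  0.16]
move tool mm [865.8 175.9   1.5]
```

Call:
play_rows:
  commands:
    - [39.3, 8, 0, 0, 0, 0]
    - [39.3, 8, 0, 0, 0, 0]
    - [39.3, 8, 0, 0, 0, 0]
    - [39.3, 8, 0, 0, 0, 0]
    - [39.3, 8, 0, 0, 0, 0]

```text
time: 1.35
tool_pos: [0.2393, -0.4254, 0.2447]
tool_rot: [-0.0, 0.794, 0.607, 0.0]
contact_force: [1.7, 1.1, -0.1]
gripper_width: 0.998
grasp_force: 0.0
```

Call:
play_rows:
  commands:
    - [39.3, 8, 0, 0, 0, 0]
    - [39.3, 8, 0, 0, 0, 0]
    - [39.3, 8, 0, 0, 0, 0]
    - [39.3, 8, 0, 0, 0, 0]
    - [39.3, 8, 0, 0, 0, 0]

```text
time: 1.77
tool_pos: [0.3285, -0.2459, 0.2451]
tool_rot: [0.0, 0.794, 0.607, 0.0]
contact_force: [0.7, 0.7, -0.0]
gripper_width: 0.996
grasp_force: 0.0
```

Call:
play_rows:
  commands:
    - [39.3, 8, 0, 0, 0, 0]
    - [39.3, 8, 0, 0, 0, 0]
    - [39.3, 8, 0, 0, 0, 0]
    - [39.3, 8, 0, 0, 0, 0]
    - [39.3, 8, 0, 0, 0, 0]

```text
time: 2.18
tool_pos: [0.4179, -0.0662, 0.2453]
tool_rot: [0.0, 0.794, 0.608, 0.0]
contact_force: [0.3, -0.6, 0.1]
gripper_width: 0.998
grasp_force: 0.0
```

Call:
play_rows:
  commands:
    - [39.3, 8, 0, 0, 0, 0]
    - [39.3, 8, 0, 0, 0, 0]
    - [39.3, 8, 0, 0, 0, 0]
    - [39.3, 8, 0, 0, 0, 0]
    - [39.3, 8, 0, 0, 0, 0]

```text
time: 2.6
tool_pos: [0.5073, 0.1136, 0.2451]
tool_rot: [0.0, 0.794, 0.608, -0.0]
contact_force: [0.7, -0.6, 0.2]
gripper_width: 0.996
grasp_force: 0.0
```

Call:
play_rows:
  commands:
    - [39.3, 8, 0, 0, 0, 0]
    - [39.3, 8, 0, 0, 0, 0]
    - [0, 0, 0, 0, 0, 0]
    - [0, 0, 0, 0, 0, 0]

```text
time: 2.93
tool_pos: [0.5426, 0.1848, 0.2442]
tool_rot: [-0.0, 0.793, 0.609, -0.001]
contact_force: [-0.1, -0.2, -0.5]
gripper_width: 0.997
grasp_force: 0.0
```

```bash
python3 -c "
from h import *; go([.5414,.1854,.095],75)"
```

```text
t 2.93 pos [0.5426 0.1848 0.2442] yaw 75.08 tilt [-0.0021 -0.0006] F [-0.1 -0.2 -0.5] w 85.1 g 0.0
rotvec tool deg [-0.11  0.06  0.08]
move tool mm [  0.5  -1.1 149.2]
```

Call:
play_rows:
  commands:
    - [0.5, -1, 35, 0, 0, 0]
    - [0, 0, 35, 0, 0, 0]
    - [0, 0, 25, 0, 0, 0]
    - [0, 0, 10, 0, 0, 0]
    - [0, 0, 0, 0, 0, 0]

```text
time: 3.35
tool_pos: [0.5394, 0.1825, 0.137]
tool_rot: [-0.001, 0.794, 0.608, -0.003]
contact_force: [-0.3, -0.2, 0.2]
gripper_width: 0.997
grasp_force: 0.0
```

```bash
python3 - <<'E'
from h import *; import cv2
from plant import imaging
go([.5414,.1854,.095],75)
f=imaging.grab_frame("scene"); cv2.imwrite("pics/c.png",cv2.resize(f["image"][90:290,250:480,::-1],None,fx=3,fy=3,interpolation=cv2.INTER_CUBIC))
E
```

```text
t 3.35 pos [0.5394 0.1825 0.137 ] yaw 74.91 tilt [-0.0063 -0.0014] F [-0.3 -0.2  0.2] w 85.2 g 0.0
rotvec tool deg [-0.33  0.17 -0.09]
move tool mm [ 3.5  1.4 41.9]
```

View pics/c.png

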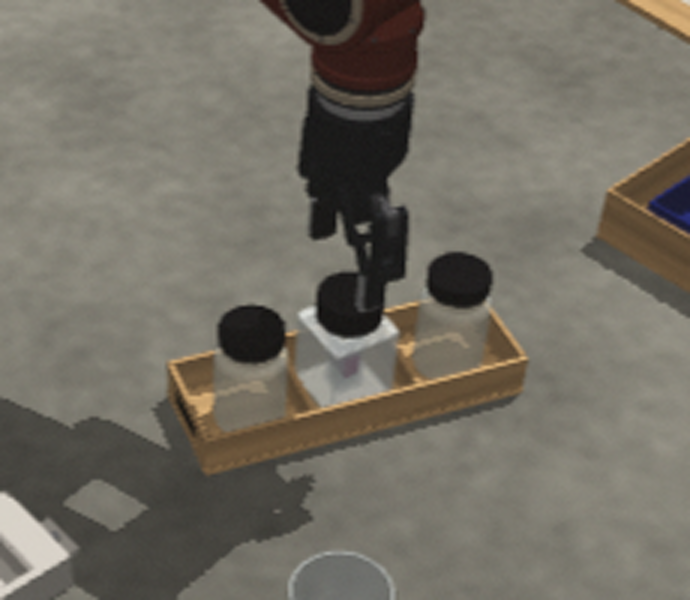

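The fingers straddle the black cap of the jar at crop (350,305). I'll descend and correct.

Call:
play_rows:
  commands:
    - [0, 0, 10, 0, 0, 0]
    - [0, 0, 10, 0, 0, 0]
    - [0, 0, 10, 0, 0, 0]
    - [0, 0, 0, 0, 0, 0]
    - [0, 0, 0, 0, 0, 0]

```text
time: 3.82
tool_pos: [0.5414, 0.1838, 0.1095]
tool_rot: [-0.0, 0.793, 0.609, -0.001]
contact_force: [0.3, -0.4, -0.4]
gripper_width: 0.995
grasp_force: 0.0
```

```bash
python3 -c "
from h import *; go([.5414,.1854,.095],75)"
```

```text
t 3.82 pos [0.5414 0.1838 0.1095] yaw 75.05 tilt [-0.0015 -0.0003] F [ 0.3 -0.4 -0.4] w 85.0 g 0.0
rotvec tool deg [-0.08  0.04  0.05]
move tool mm [ 1.6 -0.4 14.5]
```

Call:
play_rows:
  commands:
    - [1.5, -0.5, 8, 0, 0, 0]
    - [0, 0, 6.5, 0, 0, 0]
    - [0, 0, 0, 0, 0, 0]
    - [0, 0, 0, 0, 0, 0]

```text
time: 4.15
tool_pos: [0.5413, 0.1854, 0.095]
tool_rot: [-0.0, 0.793, 0.609, -0.001]
contact_force: [1.2, 0.2, 1.4]
gripper_width: 0.997
grasp_force: 0.0
```

Call:
play_rows:
  commands:
    - [0, 0, 0, 0, 0, 0]
    - [0, 0, 0, 0, 0, 0]
    - [0, 0, 0, 0, 0, 0]
    - [0, 0, 0, 0, 0, 0]
    - [0, 0, 0, 0, 0, 0]
  hand: 30

```text
time: 4.57
tool_pos: [0.5419, 0.1856, 0.0965]
tool_rot: [-0.0, 0.793, 0.609, 0.0]
contact_force: [-2.8, 0.1, 3.9]
gripper_width: 0.615
grasp_force: 62.4
```

Call:
play_rows:
  commands:
    - [0, 0, 0, 0, 0, 0]
    - [0, 0, 0, 0, 0, 0]
    - [0, 0, 0, 0, 0, 0]
    - [0, 0, 0, 0, 0, 0]

```text
time: 4.9
tool_pos: [0.5419, 0.1856, 0.0965]
tool_rot: [-0.0, 0.793, 0.609, 0.0]
contact_force: [-3.4, 0.4, 5.7]
gripper_width: 0.613
grasp_force: 62.5
```

```bash
python3 -c "
from h import *; go([.5414,.1854,.225],75)"
```

```text
t 4.9 pos [0.5419 0.1856 0.0965] yaw 75.06 tilt [0.0003 0.0003] F [-3.4  0.4  5.7] w 52.3 g 62.5
rotvec tool deg [ 0.01 -0.02  0.06]
move tool mm [  -0.3   -0.4 -128.5]
```

Call:
play_rows:
  commands:
    - [0, 0, -10, 0, 0, 0]
    - [0, 0, -20, 0, 0, 0]
    - [0, 0, -30, 0, 0, 0]
    - [0, 0, -35, 0, 0, 0]
    - [0, 0, -30, 0, 0, 0]

```text
time: 5.32
tool_pos: [0.5413, 0.1852, 0.2214]
tool_rot: [-0.0, 0.793, 0.609, -0.001]
contact_force: [0.1, -0.1, -2.5]
gripper_width: 0.607
grasp_force: 63.9
```

Call:
play_rows:
  commands:
    - [0, 0, -5, 0, 0, -2]
    - [0, 0, 0, 0, 0, -3]
    - [0, 0, 0, 0, 0, -3]
    - [0, 0, 0, 0, 0, -2]
    - [0, 0, 0, 0, 0, 0]

```text
time: 5.73
tool_pos: [0.5412, 0.1852, 0.2248]
tool_rot: [-0.0, 0.737, 0.676, -0.001]
contact_force: [0.1, -0.3, -4.2]
gripper_width: 0.61
grasp_force: 63.9
```

```bash
python3 - <<'E'
from h import *; import cv2,pickle
from plant import imaging
go([.5493,-.1732,.225],85)
f=imaging.grab_frame("scene"); pickle.dump(f,open("s1.pkl","wb")); cv2.imwrite("pics/d.png",cv2.resize(f["image"][50:250,250:480,::-1],None,fx=3,fy=3,interpolation=cv2.INTER_CUBIC))
E
```

```text
t 5.73 pos [0.5412 0.1852 0.2248] yaw 85.08 tilt [-0.0013 -0.0005] F [ 0.1 -0.3 -4.2] w 52.1 g 63.9
rotvec tool deg [-0.07  0.04  0.08]
move tool mm [-356.4   38.8    0. ]
```

View pics/d.png

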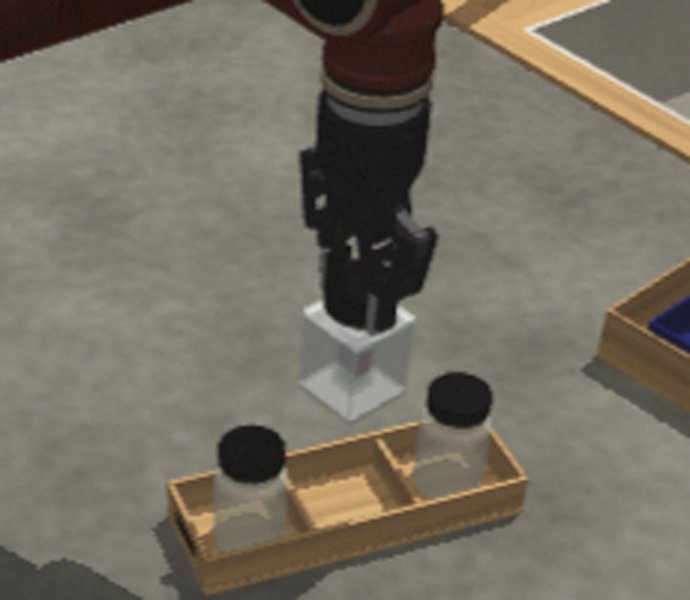

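The jar is lifted and hangs upright, clear of the carrier. I'll carry it over the well.

Call:
play_rows:
  commands:
    - [-15, 1.6, 0, 0, 0, 0]
    - [-30, 3.3, 0, 0, 0, 0]
    - [-30, 3.3, 0, 0, 0, 0]
    - [-30, 3.3, 0, 0, 0, 0]
    - [-30, 3.3, 0, 0, 0, 0]

```text
time: 6.2
tool_pos: [0.5444, 0.0485, 0.2252]
tool_rot: [-0.0, 0.737, 0.676, -0.0]
contact_force: [0.9, 0.7, -3.9]
gripper_width: 0.615
grasp_force: 63.8
```

Call:
play_rows:
  commands:
    - [-30, 3.3, 0, 0, 0, 0]
    - [-30, 3.3, 0, 0, 0, 0]
    - [-30, 3.3, 0, 0, 0, 0]
    - [-30, 3.3, 0, 0, 0, 0]
    - [-30, 3.3, 0, 0, 0, 0]

```text
time: 6.62
tool_pos: [0.5479, -0.1026, 0.2253]
tool_rot: [-0.0, 0.737, 0.676, -0.0]
contact_force: [0.6, 0.0, -3.4]
gripper_width: 0.615
grasp_force: 63.8
```

Call:
play_rows:
  commands:
    - [-30, 3.3, 0, 0, 0, 0]
    - [-30, 3.2, 0, 0, 0, 0]
    - [-11, 1.2, 0, 0, 0, 0]
    - [0, 0, 0, 0, 0, 0]
    - [0, 0, 0, 0, 0, 0]

```text
time: 7.03
tool_pos: [0.5496, -0.1726, 0.2252]
tool_rot: [-0.001, 0.738, 0.675, 0.0]
contact_force: [-0.1, -0.2, -3.4]
gripper_width: 0.615
grasp_force: 63.9
```

Call:
play_rows:
  commands:
    - [0, 0, 25, 0, 0, 0]
    - [0, 0, 25, 0, 0, 0]
    - [0, 0, 20, 0, 0, 0]
    - [0, 0, 0, 0, 0, 0]
    - [0, 0, 0, 0, 0, 0]

```text
time: 7.45
tool_pos: [0.549, -0.1708, 0.1543]
tool_rot: [-0.002, 0.736, 0.676, -0.001]
contact_force: [0.5, -0.1, -3.6]
gripper_width: 0.613
grasp_force: 64.3
```

```bash
python3 - <<'E'
from h import *; import cv2,pickle
from plant import imaging
go([.5493,-.1732,.155],85)
f=imaging.grab_frame("scene"); pickle.dump(f,open("s2.pkl","wb")); print(proj(f,[[.5493,-.1732,.034]]))
g=imaging.grab_frame("top"); pickle.dump(g,open("t2.pkl","wb"))
cv2.imwrite("pics/e.png",cv2.resize(f["image"][200:330,150:310,::-1],None,fx=4.5,fy=4.5,interpolation=cv2.INTER_CUBIC))
E
```

```text
t 7.45 pos [ 0.549  -0.1708  0.1543] yaw 85.13 tilt [-0.0033  0.0019] F [ 0.5 -0.1 -3.6] w 52.3 g 64.3
rotvec tool deg [-0.2  -0.09  0.13]
move tool mm [-2.4  0.5 -0.7]
[[237.64050854 277.7921538 ]]
```

View pics/e.png

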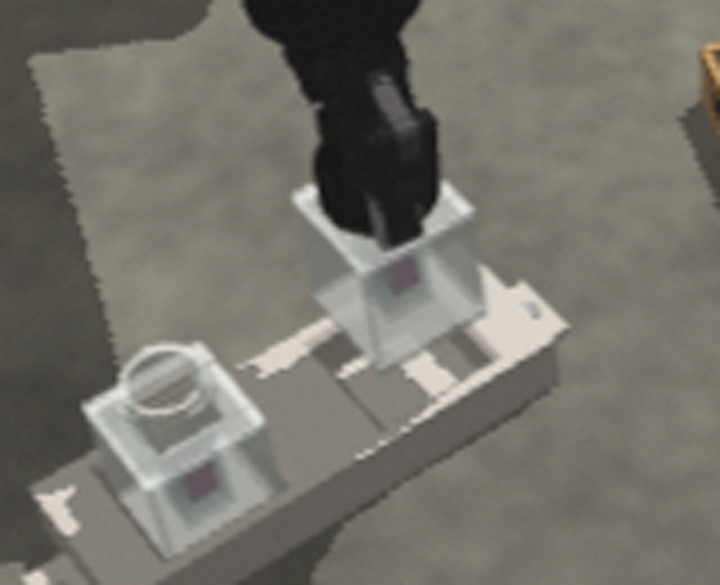

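```bash
python3 - <<'E'
from h import *; import pickle,cv2
f=pickle.load(open("s2.pkl","rb"))
O=((150,200),4.5)
for n,uv,z in (("base",[(317,297),(378,367),(487,305)],.0628),("shoulder",[(295,197),(365,270),(473,210)],.1388)):
    P=ray(f,crop(uv,*O),z)[:,:2]; e1=P[1]-P[0]; e2=P[2]-P[1]
    print(n,"c",((P[0]+P[2])/2).round(4),"len",np.linalg.norm(e1).round(4),np.linalg.norm(e2).round(4),"ang",[np.degrees(np.arctan2(e[1],e[0])).round(1) for e in (e1,e2)])
# open jar reference: rim circle & shoulder corners, should be at rack centre -58mm
P=ray(f,crop([(85,408),(155,487),(268,418)],*O),.082)[:,:2]; print("open scene",((P[0]+P[2])/2).round(4))
t=pickle.load(open("top0.pkl","rb"))
P=ray(t,crop([(496,88),(646,86),(660,238),(508,247)],(340,265),4.7),.082); print("open top",P.mean(0).round(4))
s=pickle.load(open("scene0.pkl","rb"))["image"][:,:,::-1]; cv2.imwrite("pics/s0.png",cv2.resize(s[245:345,150:285],None,fx=5.9,fy=5.9,interpolation=cv2.INTER_CUBIC))
t2=pickle.load(open("t2.pkl","rb"))["image"][:,:,::-1]; cv2.imwrite("pics/t2.png",cv2.resize(t2[250:350,340:510],None,fx=4.7,fy=4.7,interpolation=cv2.INTER_CUBIC))
E
```

```text
base c [ 0.5457 -0.1642] len 0.055 0.0611 ang [np.float64(3.5), np.float64(93.1)]
shoulder c [ 0.5514 -0.1667] len 0.0576 0.0573 ang [np.float64(5.0), np.float64(93.7)]
open scene [ 0.5607 -0.285 ]
open top [ 0.5584 -0.2879  0.082 ]
```

View pics/s0.png

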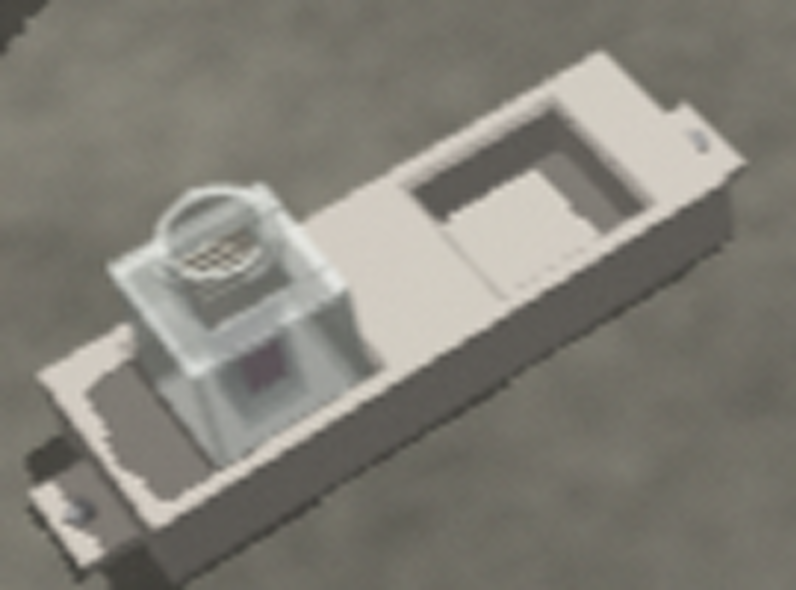

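The rack's top corners are at crop (38,376), (601,52), (735,180), (157,528). The well's edges are at (408,185), (553,98), (652,200), (505,298).

```bash
python3 - <<'E'
from h import *; import pickle
f=pickle.load(open("s2.pkl","rb"));s0=pickle.load(open("scene0.pkl","rb")); O=((150,200),4.5)
for n,uv in (("rack",[(38,376),(601,52),(735,180),(157,528)]),("well",[(408,185),(553,98),(652,200),(505,298)])):
    P=ray(s0,crop(uv,(150,245),5.9),.034)[:,:2]; e=np.roll(P,-1,0)-P
    print(n,P.mean(0).round(4),np.linalg.norm(e,axis=1).round(4),np.degrees(np.arctan2(e[:,1],e[:,0])).round(1))
sh=ray(f,crop([(295,197),(365,270),(473,210)],*O),.1388); sh[:,2]=.0628
print("predicted base corners if vertical",((proj(f,sh)-O[0]+.5)*4.5-.5).round(0), "read (317,297),(378,367),(487,305)")
E
```

```text
rack [ 0.5555 -0.2276] [0.2394 0.0852 0.2399 0.0827] [  94.5    6.   -86.1 -174.4]
well [ 0.5506 -0.1696] [0.0655 0.0654 0.067  0.0674] [  95.6    4.8  -82.7 -176.4]
predicted base corners if vertical [[319. 304.]
 [386. 377.]
 [488. 317.]] read (317,297),(378,367),(487,305)
```

View pics/t2.png

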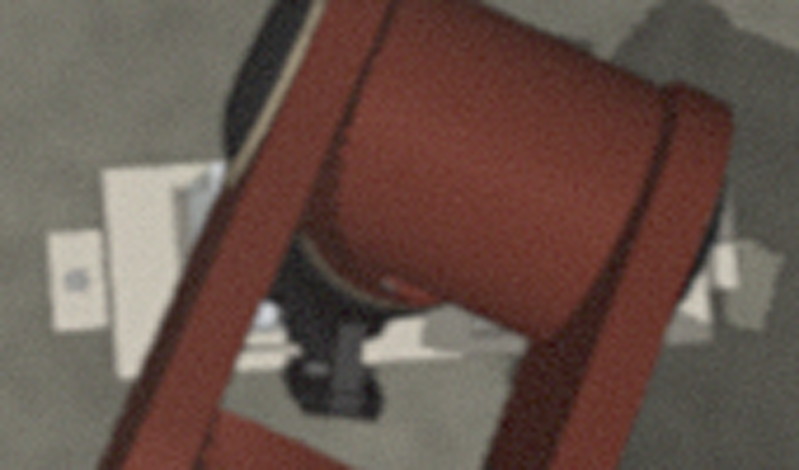

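Call:
play_rows:
  commands:
    - [-2.5, 0.5, 8, 0, 0, -0.5]
    - [0, 0, 8, 0, 0, 0]
    - [0, 0, 4, 0, 0, 0]
    - [0, 0, 0, 0, 0, 0]
    - [0, 0, 0, 0, 0, 0]

```text
time: 7.97
tool_pos: [0.5498, -0.175, 0.1352]
tool_rot: [-0.001, 0.734, 0.679, -0.0]
contact_force: [-0.9, -0.5, -3.1]
gripper_width: 0.612
grasp_force: 64.4
```

Call:
play_rows:
  commands:
    - [0, 0, 0, 0, 0, 0]
    - [0, 0, 0, 0, 0, 0]
    - [0, 0, 0, 0, 0, 0]

```text
time: 8.22
tool_pos: [0.5504, -0.1752, 0.1362]
tool_rot: [0.0, 0.734, 0.679, 0.0]
contact_force: [-0.1, -0.5, -3.4]
gripper_width: 0.612
grasp_force: 64.4
```

```bash
python3 -c "
from h import *; go([.549,-.1735,.0975],85.5)"
```

```text
t 8.22 pos [ 0.5504 -0.1752  0.1362] yaw 85.55 tilt [ 0.0006 -0.0003] F [-0.1 -0.5 -3.4] w 52.3 g 64.4
rotvec tool deg [0.04 0.01 0.05]
move tool mm [ 1.6 -1.6 38.7]
```

Call:
play_rows:
  commands:
    - [1.6, -1.6, 0, 0, 0, 0]
    - [0, 0, 0, 0, 0, 0]
    - [0, 0, 3, 0, 0, 0]
    - [0, 0, 3, 0, 0, 0]
    - [0, 0, 0, 0, 0, 0]

```text
time: 8.63
tool_pos: [0.5482, -0.1731, 0.1288]
tool_rot: [-0.001, 0.734, 0.679, -0.0]
contact_force: [-0.4, 0.6, -4.4]
gripper_width: 0.61
grasp_force: 64.5
```

Call:
play_rows:
  commands:
    - [0, 0, 3, 0, 0, 0]
    - [0, 0, 3, 0, 0, 0]
    - [0, 0, 0, 0, 0, 0]
    - [0, 0, 0, 0, 0, 0]

```text
time: 8.97
tool_pos: [0.5485, -0.1733, 0.1233]
tool_rot: [-0.0, 0.734, 0.679, -0.0]
contact_force: [1.0, 0.2, -3.9]
gripper_width: 0.617
grasp_force: 64.5
```

```bash
python3 -c "
from h import *; go([.549,-.1735,.0975],85.5)"
```

```text
t 8.97 pos [ 0.5485 -0.1733  0.1233] yaw 85.56 tilt [-0.0008  0.0004] F [ 1.   0.2 -3.9] w 52.7 g 64.5
rotvec tool deg [-0.05 -0.02  0.06]
move tool mm [-0.2  0.6 25.8]
```

Call:
play_rows:
  commands:
    - [0, 0.3, 3, 0, 0, 0]
    - [0, 0, 3, 0, 0, 0]
    - [0, 0, 3, 0, 0, 0]
    - [0, 0, 0, 0, 0, 0]
    - [0, 0, 0, 0, 0, 0]

```text
time: 9.38
tool_pos: [0.5487, -0.1733, 0.1143]
tool_rot: [-0.0, 0.734, 0.679, -0.0]
contact_force: [0.7, -0.1, -3.2]
gripper_width: 0.613
grasp_force: 64.4
```

```bash
python3 -c "
from h import *; go([.549,-.1735,.0975],85.5)"
```

```text
t 9.38 pos [ 0.5487 -0.1733  0.1143] yaw 85.55 tilt [-0.0008  0.0004] F [ 0.7 -0.1 -3.2] w 52.3 g 64.4
rotvec tool deg [-0.05 -0.02  0.05]
move tool mm [-0.2  0.3 16.8]
```

Inside the well and free. I'll go on down to the floor.

Call:
play_rows:
  commands:
    - [0, 0.3, 4, 0, 0, 0]
    - [0, 0, 4, 0, 0, 0]
    - [0, 0, 4, 0, 0, 0]
    - [0, 0, 2, 0, 0, 0]
    - [0, 0, 0, 0, 0, 0]

```text
time: 9.8
tool_pos: [0.5487, -0.1731, 0.0997]
tool_rot: [-0.001, 0.734, 0.679, -0.0]
contact_force: [0.1, -0.2, -3.6]
gripper_width: 0.616
grasp_force: 64.4
```

Call:
play_rows:
  commands:
    - [0, 0, 2, 0, 0, 0]
    - [0, 0, 2, 0, 0, 0]
    - [0, 0, 0, 0, 0, 0]
    - [0, 0, 0, 0, 0, 0]

```text
time: 10.13
tool_pos: [0.5496, -0.1736, 0.0976]
tool_rot: [0.0, 0.734, 0.679, 0.0]
contact_force: [-2.0, 0.4, 1.2]
gripper_width: 0.614
grasp_force: 64.9
```

```bash
python3 -c "
from h import *; go([.549,-.1735,.0975],85.5)"
```

```text
t 10.13 pos [ 0.5496 -0.1736  0.0976] yaw 85.55 tilt [ 0.0006 -0.0004] F [-2.   0.4  1.2] w 52.4 g 64.9
rotvec tool deg [0.04 0.02 0.05]
move tool mm [ 0.1 -0.6  0.1]
```

Call:
play_rows:
  commands:
    - [0, 0, 1, 0, 0, 0]
    - [0, 0, 0, 0, 0, 0]
    - [0, 0, 0, 0, 0, 0]
    - [0, 0, 0, 0, 0, 0]

```text
time: 10.47
tool_pos: [0.5498, -0.1737, 0.0975]
tool_rot: [0.0, 0.734, 0.679, 0.0]
contact_force: [-4.3, 1.4, 6.2]
gripper_width: 0.616
grasp_force: 65.6
```

Call:
play_rows:
  commands:
    - [0, 0, 0, 0, 0, -3]
    - [0, 0, 0, 0, 0, -4]
    - [0, 0, -0.2, 0, 0, -4]
    - [0, 0, -0.2, 0, 0, -4]
    - [0, 0, -0.2, 0, 0, -4]

```text
time: 10.88
tool_pos: [0.5506, -0.1738, 0.0977]
tool_rot: [0.002, 0.611, 0.792, 0.001]
contact_force: [-0.4, -0.0, 1.1]
gripper_width: 0.607
grasp_force: 65.0
```

```bash
python3 -c "
from h import *; go([.549,-.1735,.0975],167.5); from plant import manip; print(manip.state()['ft_torque'])"
```

```text
t 10.88 pos [ 0.5506 -0.1738  0.0977] yaw 104.68 tilt [ 0.0035 -0.0006] F [-0.4 -0.   1.1] w 51.8 g 65.0
rotvec tool deg [  0.12   0.18 -62.82]
move tool mm [ 0.7 -1.5  0.2]
[ 0.17208163 -0.11664984 -0.31279669]
```

Call:
play_rows:
  commands:
    - [0, 0, -0.2, 0, 0, -5]
    - [0, 0, -0.2, 0, 0, -5]
    - [0, 0, -0.2, 0, 0, -5]
    - [0, 0, -0.2, 0, 0, -5]
    - [0, 0, -0.2, 0, 0, -5]

```text
time: 11.3
tool_pos: [0.5507, -0.1736, 0.0989]
tool_rot: [0.002, 0.425, 0.905, 0.001]
contact_force: [-0.0, 2.0, 2.5]
gripper_width: 0.613
grasp_force: 65.1
```

Call:
play_rows:
  commands:
    - [0, 0, -0.2, 0, 0, -5]
    - [0, 0, -0.2, 0, 0, -5]
    - [0, 0, -0.2, 0, 0, -5]
    - [0, 0, 0, 0, 0, -5]
    - [0, 0, 0, 0, 0, 0]

```text
time: 11.72
tool_pos: [0.5519, -0.1736, 0.1005]
tool_rot: [0.003, 0.261, 0.965, 0.001]
contact_force: [1.3, 3.4, 5.7]
gripper_width: 0.614
grasp_force: 65.3
```

```bash
python3 - <<'E'
from h import *; go([.549,-.1735,.0995],167.5); from plant import manip,imaging; print(manip.state()['ft_torque'])
import cv2
f=imaging.grab_frame("scene"); cv2.imwrite("pics/u.png",cv2.resize(f["image"][200:330,150:310,::-1],None,fx=4.5,fy=4.5,interpolation=cv2.INTER_CUBIC))
E
```

```text
t 11.72 pos [ 0.5519 -0.1736  0.1005] yaw 149.68 tilt [ 0.0064 -0.0005] F [1.3 3.4 5.7] w 52.4 g 65.3
rotvec tool deg [  0.11   0.35 -17.82]
move tool mm [ 2.5 -1.4  1. ]
[ 0.42880311 -0.28936516  0.07102837]
```

View pics/u.png

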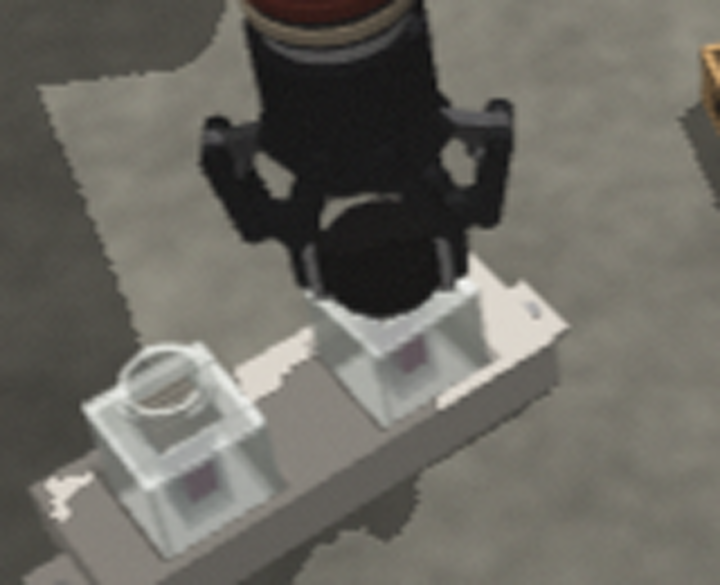

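The jar is down in the well, held by its cap at crop (378,255), and the torque has fallen. I'll turn on to the safe middle.

Call:
play_rows:
  commands:
    - [0, 0, 0, 0, 0, -5]
    - [0, 0, 0, 0, 0, -5]
    - [0, 0, 0, 0, 0, -5]
    - [0, 0, 0, 0, 0, 0]
    - [0, 0, 0, 0, 0, 0]

```text
time: 12.18
tool_pos: [0.5521, -0.1731, 0.1009]
tool_rot: [0.003, 0.135, 0.991, 0.001]
contact_force: [2.3, 4.3, 6.9]
gripper_width: 0.616
grasp_force: 65.5
```

```bash
python3 - <<'E'
from h import *; go([.549,-.1735,.0995],167.5); from plant import manip; print(manip.state()['ft_torque'])
E
```

```text
t 12.18 pos [ 0.5521 -0.1731  0.1009] yaw 164.53 tilt [0.0069 0.0002] F [2.3 4.3 6.9] w 52.6 g 65.5
rotvec tool deg [ 0.11  0.38 -2.97]
move tool mm [ 2.9 -1.2  1.4]
[ 0.75311545 -0.29640626  0.025796  ]
```

Call:
play_rows:
  commands:
    - [0, 0, -1.5, 0, 0, 0]
    - [0, 0, -1.5, 0, 0, 0]
    - [0, 0, -1.5, 0, 0, 0]
    - [0, 0, 0, 0, 0, 0]
    - [0, 0, 0, 0, 0, 0]

```text
time: 12.6
tool_pos: [0.5494, -0.1735, 0.1025]
tool_rot: [0.0, 0.135, 0.991, 0.0]
contact_force: [1.4, 1.3, 1.3]
gripper_width: 0.611
grasp_force: 64.9
```

```bash
python3 - <<'E'
from h import *; go([.549,-.1735,.0995],164.5); from plant import manip; print(manip.state()['ft_torque'])
E
```

```text
t 12.6 pos [ 0.5494 -0.1735  0.1025] yaw 164.54 tilt [0.0005 0.0001] F [1.4 1.3 1.3] w 52.2 g 64.9
rotvec tool deg [0.01 0.03 0.04]
move tool mm [ 0.4 -0.2  3. ]
[ 0.24054581 -0.26288038  0.00222409]
```

Call:
play_rows:
  commands:
    - [0, 0, -2, 0, 0, 0]
    - [0, 0, -2, 0, 0, 0]
    - [0, 0, -2, 0, 0, 0]
    - [0, 0, 0, 0, 0, 0]
    - [0, 0, 0, 0, 0, 0]

```text
time: 13.02
tool_pos: [0.5493, -0.1734, 0.1086]
tool_rot: [-0.0, 0.134, 0.991, 0.0]
contact_force: [0.8, 2.4, 0.1]
gripper_width: 0.612
grasp_force: 64.7
```

```bash
python3 - <<'E'
from h import *; go([.549,-.1735,.0995],164.5); from plant import manip; print(manip.state()['ft_torque'])
E
```

```text
t 13.02 pos [ 0.5493 -0.1734  0.1086] yaw 164.55 tilt [-0.  0.] F [0.8 2.4 0.1] w 52.3 g 64.7
rotvec tool deg [ 0.   -0.    0.05]
move tool mm [ 0.3 -0.1  9.1]
[ 0.13949563 -0.17006666  0.01012648]
```

Call:
play_rows:
  commands:
    - [0, 0, -3, 0, 0, 0]
    - [0, 0, -4, 0, 0, 0]
    - [0, 0, -4, 0, 0, 0]
    - [0, 0, -4, 0, 0, 0]
    - [0, 0, -4, 0, 0, 0]

```text
time: 13.43
tool_pos: [0.5494, -0.1736, 0.1283]
tool_rot: [0.0, 0.134, 0.991, -0.0]
contact_force: [0.1, -0.3, 0.5]
gripper_width: 0.612
grasp_force: 64.7
```

Call:
play_rows:
  commands:
    - [0, 0, -4, 0, 0, 0]
    - [0, 0, -4, 0, 0, 0]
    - [0, 0, -3, 0, 0, 0]
    - [0, 0, 0, 0, 0, 0]
    - [0, 0, 0, 0, 0, 0]

```text
time: 13.85
tool_pos: [0.5494, -0.1735, 0.1388]
tool_rot: [0.0, 0.134, 0.991, -0.0]
contact_force: [0.4, 1.0, -0.0]
gripper_width: 0.612
grasp_force: 64.7
```

Call:
play_rows:
  commands:
    - [0, 0, 0, 0, 0, 0]
    - [0, 0, 0, 0, 0, 0]
    - [0, 0, 0, 0, 0, 0]
    - [0, 0, 0, 0, 0, 0]
    - [0, 0, 0, 0, 0, 0]

```text
time: 14.27
tool_pos: [0.5492, -0.1734, 0.1383]
tool_rot: [-0.0, 0.134, 0.991, 0.0]
contact_force: [-0.8, -0.7, -0.6]
gripper_width: 0.61
grasp_force: 64.7
```

```bash
python3 - <<'E'
from h import *; go(None); from plant import imaging
import cv2
f=imaging.grab_frame("scene"); cv2.imwrite("pics/v.png",cv2.resize(f["image"][200:330,150:310,::-1],None,fx=4.5,fy=4.5,interpolation=cv2.INTER_CUBIC))
E
```

```text
t 14.27 pos [ 0.5492 -0.1734  0.1383] yaw 164.55 tilt [-0.0003  0.0001] F [-0.8 -0.7 -0.6] w 52.1 g 64.7
```

View pics/v.png

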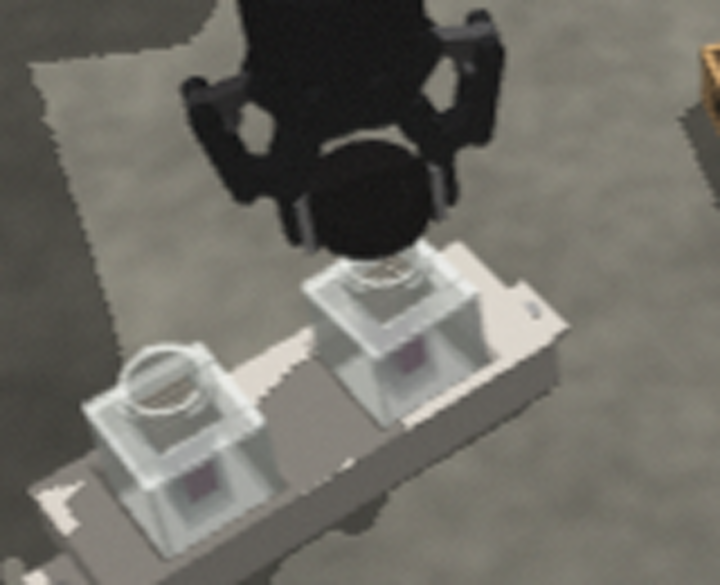

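The jar is open and down in its well (shoulder front corner at crop (383,355)), with the cap held above the mouth. I overran the picture allowance by one here (11 views), so I'll check that the cap is level numerically, with no further viewing.

```bash
python3 - <<'E'
from h import *; import cv2
from plant import imaging
f=imaging.grab_frame("scene"); g=cv2.cvtColor(f["image"],cv2.COLOR_RGB2GRAY)
c=np.array([.549+.002,-.1735+.0032]); a=np.linspace(0,2*np.pi,73)
for z in (.127,.151):
    p=proj(f,np.c_[c[0]+.027*np.cos(a),c[1]+.027*np.sin(a),0*a+z]); print(z,"u",p[:,0].min().round(1),p[:,0].max().round(1),"v",p[:,1].min().round(1),p[:,1].max().round(1),"ctr",p.mean(0).round(1))
for u in (226,229,232,235,238): print(u,g[224:264,u].tolist())
E
```

```text
0.127 u 220.7 247.1 v 239.8 259.2 ctr [234.  249.5]
0.151 u 219.0 245.9 v 231.8 251.3 ctr [232.6 241.6]
226 [26, 28, 27, 26, 25, 33, 76, 112, 47, 25, 28, 27, 27, 28, 29, 27, 27, 24, 27, 25, 25, 24, 23, 24, 26, 26, 25, 24, 24, 25, 26, 24, 52, 153, 228, 222, 196, 177, 169, 144]
229 [26, 25, 24, 26, 42, 101, 114, 66, 29, 26, 28, 28, 27, 29, 26, 25, 26, 24, 24, 26, 25, 25, 26, 26, 25, 26, 25, 25, 24, 27, 26, 24, 23, 68, 173, 153, 162, 181, 166, 161]
232 [25, 27, 26, 25, 49, 123, 113, 37, 27, 27, 28, 28, 28, 26, 25, 24, 22, 24, 25, 25, 25, 23, 27, 24, 26, 26, 24, 25, 24, 27, 26, 25, 25, 59, 153, 139, 117, 131, 183, 165]
235 [26, 25, 25, 36, 82, 127, 119, 59, 30, 30, 29, 28, 28, 30, 24, 22, 26, 25, 24, 24, 26, 26, 23, 26, 26, 26, 24, 25, 24, 25, 26, 26, 36, 84, 116, 120, 116, 131, 178, 156]
238 [25, 27, 29, 44, 90, 115, 126, 119, 53, 29, 28, 29, 29, 27, 23, 24, 25, 24, 25, 25, 24, 27, 26, 28, 24, 23, 25, 25, 24, 25, 26, 43, 108, 123, 126, 117, 154, 144, 177, 117]
```

```bash
python3 - <<'E'
from h import *; import cv2,pickle
from plant import imaging
a=np.linspace(0,2*np.pi,361)
def ext(f,c,z0,n):
    g=cv2.cvtColor(f["image"],cv2.COLOR_RGB2GRAY).astype(float)
    pl=proj(f,np.c_[c[0]+.027*np.cos(a),c[1]+.027*np.sin(a),0*a+z0]);pt=proj(f,np.c_[c[0]+.027*np.cos(a),c[1]+.027*np.sin(a),0*a+z0+.024])
    m=(pl.mean(0)+pt.mean(0))/2; H=cv2.convexHull(np.r_[pl,pt].astype(np.float32))[:,0]
    # radial dark->bright crossing along the direction of the image vertical, for columns near centre
    for du in (-6,-3,0,3,6):
        u=int(round(m[0]+du)); col=g[:,u]; v=int(m[1]); T=68
        d=next(k for k in range(v,v+40) if col[k+1]>T); up=next(k for k in range(v,v-40,-1) if col[k-1]>T)
        b=d+(T-col[d])/(col[d+1]-col[d]); t=up-(T-col[up])/(col[up-1]-col[up])
        hv=[(H[i][1]+(u-H[i][0])*(H[(i+1)%len(H)][1]-H[i][1])/(H[(i+1)%len(H)][0]-H[i][0]+1e-9)) for i in range(len(H)) if (H[i][0]-u)*(H[(i+1)%len(H)][0]-u)<=0]
        print(n,du,"meas",round(t,1),round(b,1),round(b-t,2),"pred",round(min(hv),1),round(max(hv),1),round(max(hv)-min(hv),2))
ext(pickle.load(open("scene0.pkl","rb")),(.5434,.1884),.087,"start")
ext(imaging.grab_frame("scene"),(.551,-.1703),.127,"now")
E
```

```text
start -6 meas 181.3 200.4 19.09 pred 181.3 201.3 20.03
start -3 meas 180.4 201.4 20.95 pred 180.5 202.3 21.83
start 0 meas 180.3 201.8 21.49 pred 180.2 202.7 22.41
start 3 meas 180.6 201.5 20.9 pred 180.6 202.5 21.91
start 6 meas 181.6 200.7 19.09 pred 181.5 201.7 20.2
now -6 meas 231.3 256.4 25.09 pred 233.2 258.3 25.12
now -3 meas 230.8 257.1 26.33 pred 232.3 259.1 26.78
now 0 meas 230.6 257.0 26.42 pred 231.9 259.2 27.35
now 3 meas 231.2 256.3 25.1 pred 232.0 258.9 26.91
now 6 meas 232.2 254.9 22.62 pred 232.6 258.0 25.41
```

The level cap at the start read 0.9 px short of prediction, and it reads the same now, so the cap is level.

```bash
python3 -c "
from plant import manip; print(manip.job_done())"
```

```text
the job is handed in; nothing more can be done
None
```

The job is handed in, but no verdict came back: the jar stands in the empty well, its cap was turned about 79° and lifted off, and it is held level about 2 cm above the open mouth; I viewed 11 pictures against the limit of 10.

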